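# Hang the yellow cup on the parts carousel

### The arm

A 7-joint arm with a two-finger parallel gripper is mounted at the origin on a cart in front of the work surface, level with it; the furniture and walls round the work are solid. World frame = base frame: x ahead of the robot, y to its left, z up, the work surface at z = 0. Lengths are in m, angles in rad, forces in N, time in s.
With the tool pointing down it reaches from about 0.4 to 0.75 m from the base axis. Payload 19.5 kg.
Tool frame: the origin (TCP) lies midway between the tips of the shut fingers; the grasp point (between the pads) lies 19 mm behind it (r.grip_depth is the distance from the TCP to the grasp point, in m); y points along the fingers, z is the direction in which the jaws open and shut, and the axes are right-handed (so a half turn about y gives the same grasp; the last joint's range is limited). The gripper opens to 85 mm and grips with 20 to 120 N. Pads are 22 mm wide; open, the fingers measure 114 mm over their backs; the gripper's body (76 mm by 85 mm) begins 54 mm behind the grasp point. The pads swing forward as they close: fully open they stand 13 mm farther back than shut.
Start: joints at [-1.355, 0.707, -0.028, 1.485, 0.022, 0.951, -0.075], TCP at [0.147, 0.556, 0.231] pointing down, gripper open.
Joint ranges: [-2.71, 2.71], [-0.32, 2.16], [-1.57, 1.52], [0, 2.45], [-1.46, 4.6], [0, 2.02], [-2.83, 2.83]. Speed limits (rad/s): [1.89, 1.89, 2.57, 2.57, 3.01, 3.01, 3.01].

### API

Orientations are given as a unit quaternion [x, y, z, w].
In Python, from cell import r, camera, models gives the robot as it stands.
- The arm moves only by the tool move_arm, never from a script. Its argument "increments" is a list of rows, each an object with "travel": the shift along the tool's x, y, z in cm, a list of three; "turn": the turn about the tool's y in rad; "fingers": the closure, from 0 (fully open) to 1 (shut). A call has 1 to 8 rows; each row is the pose to reach, as a shift and turn from the pose measured when the call began, along the tool's axes at that moment; what a row does not reach only later rows make up. A row lasts 1/8 s, in which the tool goes at most 62.5 mm and 10.7 degrees, less where a joint would pass 70% of its speed; a pose out of reach is approached as far as the arm can. A call with a gripper value outside its range is refused whole. The fingers move at their own pace and stop on an object; "squeeze" is the grip in N (left out, the last holds). Time passes only in rows, so rows that repeat a pose let the fingers close. It gives the time, the measured TCP pose, the force and the opening at its end, in the units of the state.
- r.read_state(): the state, without advancing time (a new reading comes with each control period).
- camera(name): name is "scene" or "side" or "wrist"; returns a dict with "pixels" (384x512x3 uint8, red, green, blue), "intrinsics" (3x3 intrinsics, pixels), "R" (3x3) and "t" (3): a world point X has camera coordinates R X + t; the wrist camera has in their place "mount" (4x4, takes a point from camera to tool coordinates, whose origin is the TCP and whose axes are the tool frame's). Camera axes: x right, y down, z forward; pixel columns grow to the right and rows downward; lengths in m; the calibration is good to about 2 mm. A picture is of the moment at which its call begins: read the wrist's pose just before it. There is no depth.
- r.hand_in(): hands the job in, once; it reports no verdict.
Trained networks look in the newest picture that a camera, given by its name, has taken for a name from the list of things; names that differ only in an ending like _2 or _b are one class to them, and where a whole thing is asked for, a point or a joint stands for the part that bears it (a point fixed in the world has none). Each returns a list of dicts, best first, with "score" (0 to 1); they miss things now and then, are a little off and sometimes report something else, mostly with a low value. They report only what shows in the picture. A call takes as long as a camera call. They do not tell look-alikes from the thing itself.
- models.find_in(camera, target): "point" ([column, row] in pixels, amid what is visible of it).
- models.regions_of(camera, target): "mask" (384x512 bool, what is visible of it) and "point" ([column, row] in pixels, amid what is visible of it).
The state is a dict: "t": time; "q": joint angles; "joint_velocities": joint speeds; "tau": joint torques, N m; "tcp_pos": TCP position; "orientation": TCP orientation; "ft_force": force on the tool from outside, world axes, zero at the start; "moment": the same for the moment, N m; "opening": finger opening in m.
Only numpy, scipy, OpenCV 4.12 (cv2) and the standard library are available. Lean on these libraries where they do the work, as an engineer would, in place of code of your own. Each camera call takes 0.05 s, during which the arm holds its last target.

### The job

Turn the carousel (it has a black bar handle on top) until its one free branch points out over the red mark on the foot, then hang the yellow parts cup by its strap handle on that branch and let go, so that it hangs there at rest with the branch still over the mark. Leave the blue cup where it stands.

Things in the scene. Friction and masses are not known exactly. Their poses are not given: they have to be found in the camera images.
- stand: Fixed grey foot, radius 62 mm, of a parts carousel. Origin: on its vertical turning axis, at table height. Loading mark: a red stripe on a tongue 8 mm high along the stand's -x axis, out to 108 mm. The tree on it has 3 level branches 120 deg apart, 150 mm up; two carry a red and a white cup fixed to them, one is free. It turns either way against friction (0.12 N m), has no spring and stays where left.
- turn_bar (a point): Centre of the black bar handle on top of the tree, on the turning axis, 204 mm above the table. The bar is 40 mm long, 12 mm wide, its sides upright from 187 to 221 mm. The frame turns with the tree: x runs along the bar, and -x is the direction in which the free branch points; it starts 0.6 to 1.4 rad counter-clockwise (from above) of the mark.
- free_branch (a point): Hanging place: point on the centre line of the free branch, 85 mm from the turning axis, 150 mm above the table. The branch is a level round copper-coloured rod 10 mm thick; it points along this frame's -x and ends in an upturned tip 111 to 123 mm from the axis, whose top is 172 mm above the table. z up.
- yellow_cup: Yellow cup to hang, loose, upright, 80 g, 152 mm tall. Origin: centre of underside, z up. Tub 60 mm wide, 42 mm high; over it a rigid strap handle in the y-z plane, 16 mm wide along x: uprights 60 mm apart inside, roof sloping up to a ridge with its underside at 115 mm. The branch passes under the ridge along the cup's x; hung, the origin is 110 mm below the branch's centre line.
- cup_post (a point): Middle of the grip post on the yellow cup's ridge, 135 mm above the cup's origin: yellow, 16 x 16 mm, sides along the cup's x and y, from 119 to 152 mm above the cup's underside. The strap roof slopes away (35 deg) from its foot to +-y.
- blue_cup: Blue cup of the same shape and size, loose on the table, not to be moved. Origin: centre of its underside, z up.
Things that resemble listed ones, but are neither listed nor needed, are in the scene too. What is meant by the yellow_cup is not green or orange, and is the smaller of those in its own colour.

How it is judged:
By the outcome, as a careful person would: the job done as asked, in the order asked, and still so for the second after the job is handed in, with the robot touching nothing.
It also fails if it takes over 56 s, if anything falls off the work surface, if the arm or the gripper's body presses on something with over 40 N, if the wrist force passes 120 N, or if a joint passes its speed limit or range.

## Working session

There is one attempt and no reset: what is moved stays moved. The work goes in short steps, Python scripts to look and compute and a tool call to move; the robot and the scene stay as the last step left them, time stands still between calls to the robot, and variables do not carry over. Pictures are saved under pics/ and viewed, and the job is handed in when it is done.

Besides the shell and the picture viewer there is one more tool, called after "Call:" in YAML: its name, and indented under it one key for each argument. move_arm: Moves the arm, as the interface text tells. Its arguments: {"type":"object","properties":{"increments":{"type":"array"},"squeeze":{"type":"number"}},"required":["increments"]}

```bash
ls; mkdir -p pics; python3 - <<'E'
from cell import r,camera,models
import cv2,numpy as np,pickle
s=r.read_state();print({k:np.round(v,3) for k,v in s.items()})
d={}
for n in("scene","side","wrist"):
    c=camera(n);d[n]=c;cv2.imwrite(f"pics/{n}0.png",c["pixels"][...,::-1])
    for t in("stand","turn_bar","free_branch","yellow_cup","cup_post","blue_cup"):
        try:print(n,t,[(np.round(x["point"]).tolist(),round(x["score"],2)) for x in models.find_in(n,t)])
        except Exception as e:print(n,t,e)
pickle.dump((s,d),open("c0.pkl","wb"))
E
```

```text
pics
{'t': np.float64(0.0), 'q': array([-1.355,  0.707, -0.028,  1.485,  0.022,  0.951, -0.075]), 'joint_velocities': array([-0.   , -0.001,  0.   ,  0.   , -0.001,  0.   ,  0.001]), 'tau': array([-0.0000e+00, -8.8321e+01,  1.2340e+00, -2.3618e+01,  1.7000e-02,
        6.0000e-03, -0.0000e+00]), 'tcp_pos': array([0.147, 0.556, 0.231]), 'orientation': array([ 0.702, -0.091,  0.091, -0.701]), 'ft_force': array([-0.769,  0.689, -0.292]), 'moment': array([ 0.005, -0.021, -0.009]), 'opening': np.float64(0.085)}
scene stand [([191.0, 165.0], 0.76)]
scene turn_bar [([190.0, 153.0], 0.84)]
scene free_branch [([190.0, 154.0], 0.78)]
scene yellow_cup [([216.0, 231.0], 0.98), ([310.0, 230.0], 0.89), ([355.0, 237.0], 0.68), ([261.0, 236.0], 0.68)]
scene cup_post [([308.0, 233.0], 0.94), ([216.0, 232.0], 0.92), ([262.0, 239.0], 0.74), ([360.0, 237.0], 0.59)]
scene blue_cup [([260.0, 205.0], 0.79)]
side stand [([226.0, 280.0], 0.88)]
side turn_bar [([233.0, 270.0], 0.84)]
side free_branch [([229.0, 266.0], 0.58)]
side yellow_cup [([311.0, 214.0], 0.88), ([255.0, 157.0], 0.56), ([266.0, 178.0], 0.54), ([292.0, 196.0], 0.53)]
side cup_post [([256.0, 157.0], 0.9), ([263.0, 179.0], 0.81), ([288.0, 190.0], 0.77), ([310.0, 211.0], 0.77)]
side blue_cup [([253.0, 209.0], 0.72)]
wrist stand []
wrist turn_bar []
wrist free_branch []
wrist yellow_cup []
wrist cup_post []
wrist blue_cup []
```

```bash
python3 - <<'E'
import cv2
a=cv2.imread("pics/scene0.png")[100:300,130:400];cv2.imwrite("pics/sc_crop.png",cv2.resize(a,None,fx=2.9,fy=2.9,interpolation=cv2.INTER_CUBIC))
a=cv2.imread("pics/side0.png")[120:360,150:390];cv2.imwrite("pics/si_crop.png",cv2.resize(a,None,fx=2.5,fy=2.5,interpolation=cv2.INTER_CUBIC))
E
```

```text
(no output)
```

View pics/scene0.png

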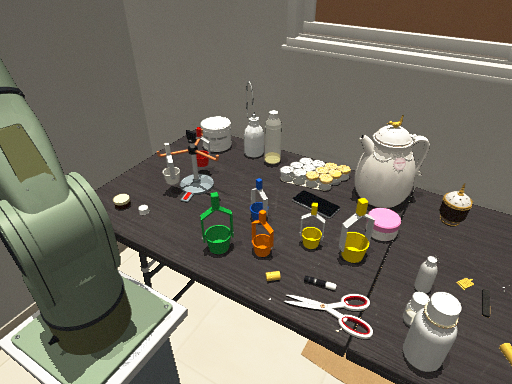

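View pics/side0.png

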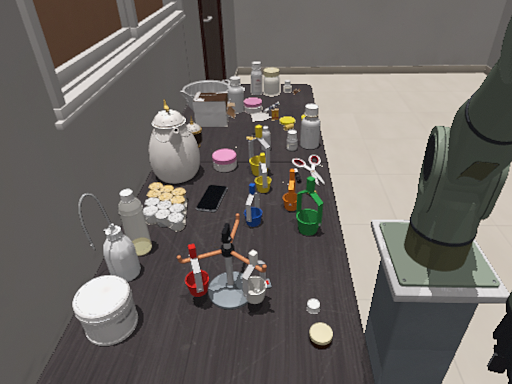

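```bash
sleep 0.1
```

```text
(no output)
```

View pics/sc_crop.png

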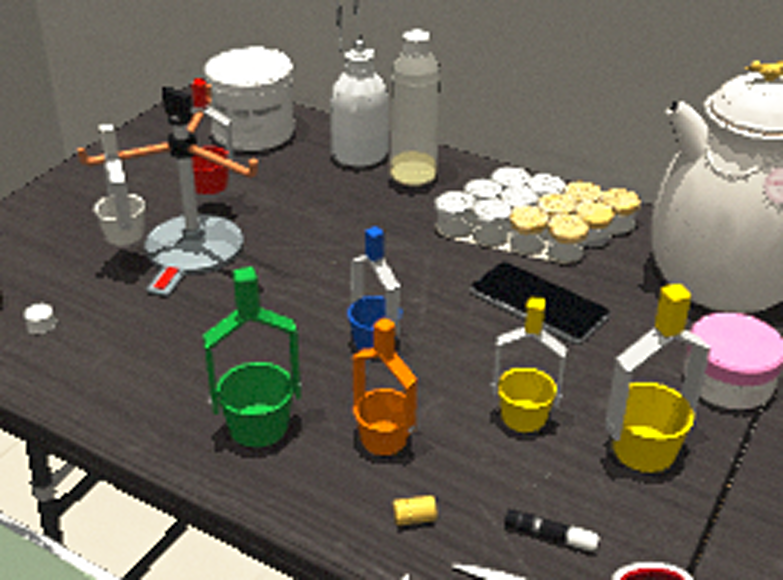

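View pics/si_crop.png

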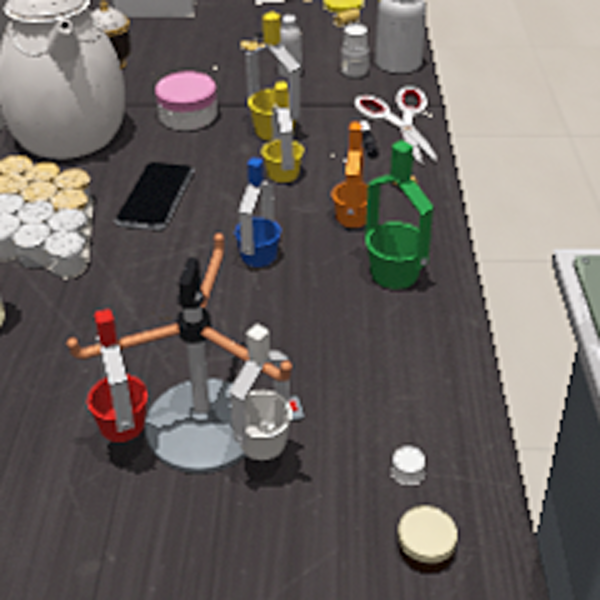

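The scene view shows two yellow cups: a small one at (312,230) and a larger one at (355,240). The small one fits "smaller of its own colour". Green (217,235) and orange (262,237) are ruled out. The free branch runs to (217,158) in scene and (238,217) in side. I'll enlarge to confirm.

```bash
cat > h.py <<'E'
import cv2,numpy as np
def crop(img,x0,y0,x1,y1,f,name):
    a=cv2.resize(img[y0:y1,x0:x1],None,fx=f,fy=f,interpolation=cv2.INTER_CUBIC)
    for i in range(x0,x1,10):cv2.putText(a,str(i),(int((i-x0)*f),9),0,.3,(0,255,255),1);cv2.line(a,(int((i-x0+.5)*f),10),(int((i-x0+.5)*f),16),(0,255,255),1)
    for j in range(y0,y1,10):cv2.putText(a,str(j),(0,int((j-y0+.5)*f)+3),0,.3,(0,255,255),1)
    cv2.imwrite(name,a)
def proj(c,X):
    X=np.atleast_2d(X);p=(c["R"]@X.T).T+c["t"];p=p@np.array(c["intrinsics"]).T;return p[:,:2]/p[:,2:]
def tri(cs,uv):
    A=[]
    for c,(u,v) in zip(cs,uv):
        P=np.array(c["intrinsics"])@np.c_[c["R"],np.ravel(c["t"])];A+= [u*P[2]-P[0],v*P[2]-P[1]]
    X=np.linalg.svd(np.array(A))[2][-1];return X[:3]/X[3]
def onz(c,u,v,z):
    d=np.linalg.inv(np.array(c["intrinsics"])@np.array(c["R"]))@[u,v,1.];o=-np.array(c["R"]).T@np.ravel(c["t"])
    return o+d*(z-o[2])/d[2]
E
python3 - <<'E'
import cv2;from h import crop
a=cv2.imread("pics/scene0.png");b=cv2.imread("pics/side0.png")
crop(a,150,120,230,210,7,"pics/A.png");crop(b,170,200,280,310,5.4,"pics/B.png")
import numpy as np
crop(a,290,190,385,270,7,"pics/C.png");crop(b,235,115,285,200,7,"pics/D.png")
E
```

```text
(no output)
```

View pics/A.png

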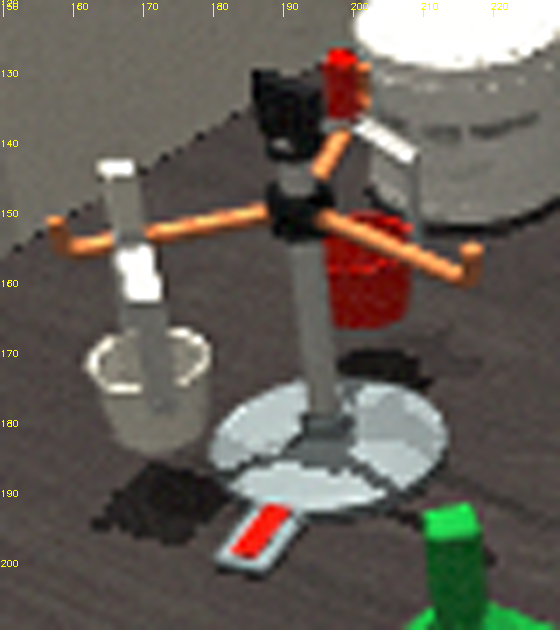

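View pics/B.png

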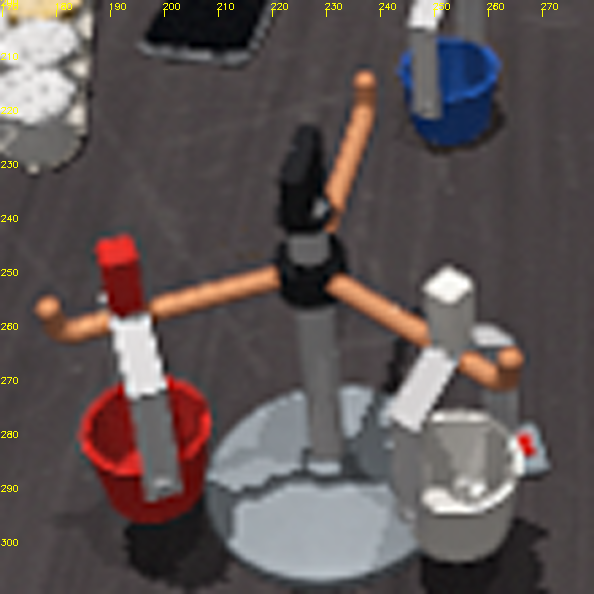

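View pics/C.png

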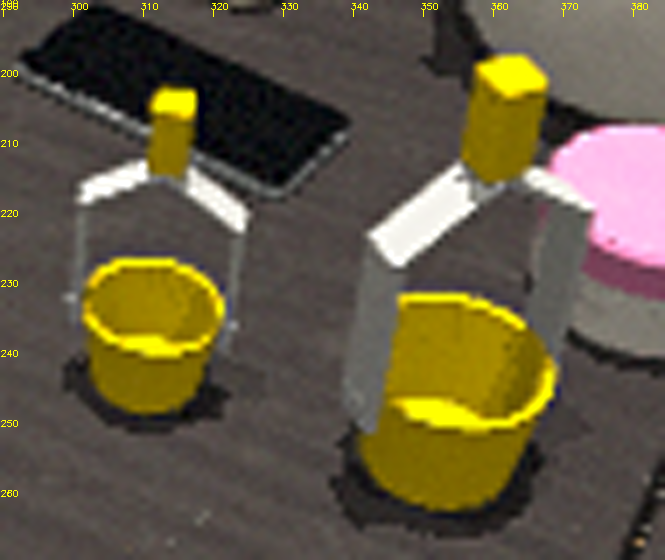

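View pics/D.png

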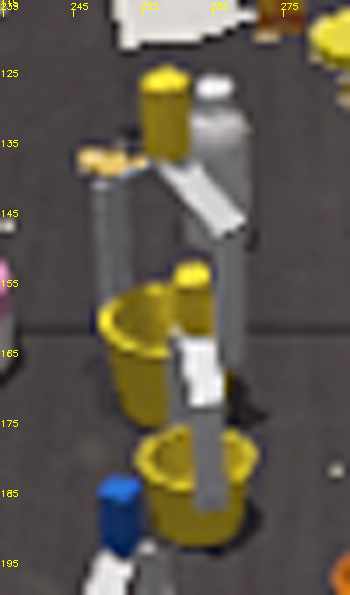

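```bash
cat > fit.py <<'E'
import pickle,numpy as np
from scipy.optimize import least_squares
from h import *
s,d=pickle.load(open("c0.pkl","rb"));A,B=d["scene"],d["side"]
for n,uv in dict(tip=[(216.5,155.5),(235.5,215)],whitetip=[(157.5,152),(264.2,267)],posttop_mid=[(314.5,204.5),(261.5,155)],).items():
    X=tri([A,B],uv);print(n,X.round(4),proj(A,X)-uv[0],proj(B,X)-uv[1])
def rz(a):c,s_=np.cos(a),np.sin(a);return np.array([[c,-s_,0],[s_,c,0],[0,0,1]])
def res(p):
    x,y,psi,th=p;o=np.array([x,y,0])
    st=lambda v:o+rz(psi)@v; br=lambda v,k=0:o+rz(psi+th+k)@v
    L=[]
    def ad(c,X,uv,w=1):L.append((proj(c,X)[0]-uv)*w)
    tip=np.array([-.117,0,.172])
    ad(A,br(tip),(216.5,155));ad(B,br(tip),(235.5,214.5))
    for cam,uv in((A,(157.5,151.5)),(B,(264.3,266.5))):
        ad(cam,br(tip,W),uv)
    ad(B,br(tip,-W),(177.5,256.5))
    ad(A,st(np.array([-.108,0,.008])),(183.5,199))
    ad(B,st(np.array([-.108,0,.008])),(268,280.5),.5)
    ad(A,o+[0,0,.15],(193,149.5));ad(B,o+[0,0,.15],(226,250))
    return np.concatenate(L)
best=None
for sgn in(1,-1):
  W=sgn*2*np.pi/3
  for psi in np.arange(0,6.3,.5):
    q=least_squares(res,[.15,.6,psi,1.],loss="soft_l1")
    if best is None or q.cost<best[0]:best=(q.cost,q.x,sgn,q)
q=best[3];W=best[2]*2*np.pi/3
print("stand",best[1].round(4),best[0],best[2]);print(res(q.x).reshape(-1,2).round(1))
# cup : param x,y,yaw
def resc(p):
    o=np.array([p[0],p[1],0]);L=[]
    def ad(c,v,uv,w=1):L.append((proj(c,o+rz(p[2])@np.array(v))[0]-uv)*w)
    ad(A,[0,0,.152],(314.5,204.3));ad(B,[0,0,.152],(261.3,154.3))
    ad(A,[0,0,.042],(311.5,232.5));ad(B,[0,0,.042],(262.5,179.8))
    # strap shoulders outer (half 33, z ~ .096)
    ad(A,[0,-.032,.097],(301,217.5));ad(A,[0,.032,.097],(323.8,221))
    ad(B,[0,-.032,.097],(263.0,172) ) if 0 else None
    return np.concatenate(L)
for y0 in(0,1.5,3,4.5):
    q=least_squares(resc,[.5,.3,y0]);print("cup",q.x.round(4),q.cost.round(2));
print(resc(q.x).reshape(-1,2).round(1))
for c,n in((A,"scene"),(B,"side")):print(n,"campos",(-np.array(c["R"]).T@np.ravel(c["t"])).round(3))
from scipy.spatial.transform import Rotation as R
print(R.from_quat(s["orientation"]).as_matrix().round(3)); print(d["wrist"]["mount"])
E
python3 fit.py
```

```text
tip [0.5721 0.0407 0.1674] [[ 0.23115626 -0.25102141]] [[0.2807124  0.27144209]]
whitetip [0.4903 0.227  0.1653] [[-0.2452188   0.20496418]] [[-0.35591941 -0.26155915]]
posttop_mid [ 0.5177 -0.3326  0.1466] [[-0.15855065  0.19641704]] [[-0.12479346 -0.13929366]]
stand [0.5857 0.158  0.2689 1.1898] 3.8383712947088604 -1
[[-0.  -1.1]
 [-0.  -0.3]
 [-0.4 -1.2]
 [-1.1 -1.7]
 [ 0.3 -0.1]
 [ 0.2  0.8]
 [ 0.5  0.6]
 [-1.  -0.3]
 [ 0.2  0.1]]
cup [ 0.5154 -0.333  -2.8453] 1.4
cup [ 0.5154 -0.333   3.4379] 1.4
cup [ 0.5154 -0.333   3.4379] 1.4
cup [ 0.5154 -0.333   3.4379] 1.4
[[-0.2 -0.6]
 [ 0.7 -0.8]
 [-0.4  0.5]
 [ 0.  -0.1]
 [ 0.5 -0.4]
 [ 0.1 -0.5]]
scene campos [-0.254 -0.609  0.781]
side campos [0.461 0.841 0.795]
[[ 0.967 -0.     0.255]
 [-0.255 -0.001  0.967]
 [ 0.    -1.    -0.001]]
[[ 5.85715193e-04  9.61687047e-01  2.74149012e-01 -6.90045728e-02]
 [-4.76754030e-04 -2.74148759e-01  9.61687179e-01 -1.41880512e-01]
 [ 9.99999715e-01 -6.93976438e-04  2.97915082e-04 -1.78815336e-03]
 [ 0.00000000e+00  0.00000000e+00  0.00000000e+00  1.00000000e+00]]
```

View pics/wrist0.png

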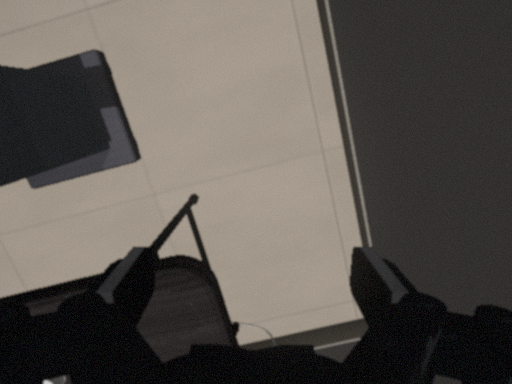

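Confirmed: the small yellow cup at scene (312,230) is the one, clearly smaller than the one at (355,240). The stand is near (0.586, 0.158), with the branch about 1.19 rad CCW of the mark. Next I move above the tree for a closer look.

Call:
move_arm:
  increments:
    - {"travel":[4,-5,-2],"turn":0.15}
    - {"travel":[10,-9,-5],"turn":0.33}
    - {"travel":[16,-9,-8],"turn":0.5}
    - {"travel":[22,-9,-11],"turn":0.68}
    - {"travel":[28,-9,-14],"turn":0.86}
    - {"travel":[34,-9,-17],"turn":1.03}
    - {"travel":[40,-9,-20],"turn":1.2}
    - {"travel":[45,-9,-23],"turn":1.38}

```text
schema error: expected keys travel, turn, fingers
```

Call:
move_arm:
  increments:
    - {"travel":[0,0,0],"turn":0}
    - {"travel":[0,0,0],"turn":0}

```text
schema error: expected keys travel, turn, fingers
```

```bash
cat >> h.py <<'E'
from scipy.spatial.transform import Rotation as Rt
def pose():
    from cell import r
    s=r.read_state();Rm=Rt.from_quat(s["orientation"]).as_matrix();return s,Rm,np.array(s["tcp_pos"])
def wcam(Rm,p,c):
    T=np.eye(4);T[:3,:3]=Rm;T[:3,3]=p;M=np.linalg.inv(T@np.array(c["mount"]));return dict(intrinsics=c["intrinsics"],R=M[:3,:3],t=M[:3,3])
def snap(name):
    import pickle
    from cell import camera
    s,Rm,p=pose();c=camera("wrist");w=wcam(Rm,p,c);cv2.imwrite(f"pics/{name}.png",c["pixels"][...,::-1]);pickle.dump((s,c,w),open(name+".pkl","wb"))
    print("t",round(float(s["t"]),2),"tcp",p.round(4),"yaw",round(float(np.arctan2(Rm[1,0],Rm[0,0])),4),"down",Rm[:,1].round(3),"F",np.round(s["ft_force"],1),"q",np.round(s["q"],2),"open",round(float(s["opening"]),4));return w
E
python3 -c "
from h import *;snap('w1')"
```

```text
t 1.05 tcp [0.1466 0.556  0.2313] yaw -0.2578 down [-0. -0. -1.] F [-0.6 -0.  -0.1] q [-1.35  0.71 -0.03  1.48  0.02  0.95 -0.08] open 0.0855
```

Call:
move_arm:
  increments:
    - {"travel":[4,-5,-2],"turn":0.15,"fingers":0}
    - {"travel":[10,-9,-5],"turn":0.33,"fingers":0}
    - {"travel":[16,-9,-8],"turn":0.5,"fingers":0}
    - {"travel":[22,-9,-11],"turn":0.68,"fingers":0}
    - {"travel":[28,-9,-14],"turn":0.86,"fingers":0}
    - {"travel":[34,-9,-17],"turn":1.03,"fingers":0}
    - {"travel":[40,-9,-20],"turn":1.2,"fingers":0}
    - {"travel":[45,-9,-23],"turn":1.38,"fingers":0}

```text
t: 2.1
tcp_pos: [0.4983, 0.2425, 0.3214]
orientation: [-0.481, 0.518, -0.518, 0.482]
ft_force: [-0.3, 1.6, -0.1]
opening: 0.0852
```

```bash
python3 -c "
from h import *;snap('w1')"
```

```text
t 2.1 tcp [0.4983 0.2425 0.3214] yaw -1.6431 down [ 0.  0. -1.] F [-0.3  1.6 -0.1] q [-0.69  0.61  0.36  1.41 -0.22  1.17 -0.38] open 0.0852
```

View pics/w1.png

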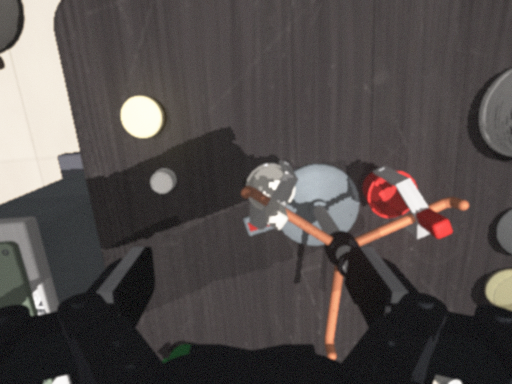

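Call:
move_arm:
  increments:
    - {"travel":[3,0,4],"turn":0.02,"fingers":0}
    - {"travel":[6.5,0,8],"turn":0.04,"fingers":0}
    - {"travel":[7.8,0,9.4],"turn":0.04,"fingers":0}
    - {"travel":[7.8,0,9.4],"turn":0.04,"fingers":0}

```text
t: 2.65
tcp_pos: [0.59, 0.1485, 0.3216]
orientation: [0.466, -0.53, 0.533, -0.466]
ft_force: [-0.5, 0.4, -0.2]
opening: 0.0856
```

```bash
python3 -c "
from h import *;snap('w2')"
```

```text
t 2.65 tcp [0.59   0.1485 0.3216] yaw -1.7023 down [ 0.002 -0.004 -1.   ] F [-0.5  0.4 -0.2] q [-0.46  0.71  0.36  1.19 -0.24  1.28 -0.24] open 0.0856
```

View pics/w2.png

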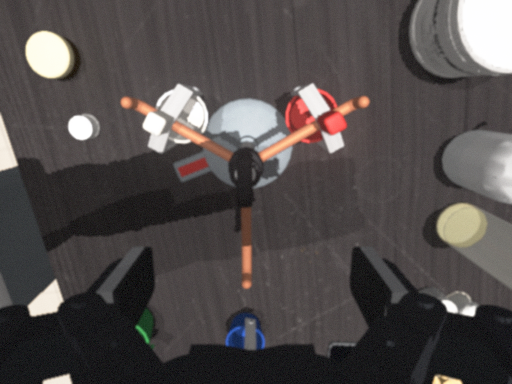

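The wrist view shows the tree from above: hub near (245,168), branch tips at (247,284), (127,102) and (363,101), and the red stripe around (193,168). Enlarging for the fit.

```bash
python3 -c "
from h import *
crop(cv2.imread('pics/w2.png'),165,140,285,215,6.5,'pics/w2a.png')"
```

```text
(no output)
```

View pics/w2a.png

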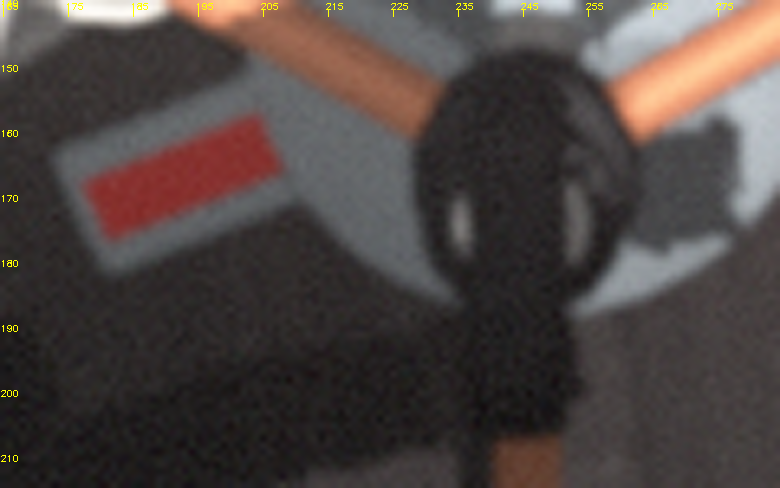

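```bash
cat > fit2.py <<'E'
import pickle
from scipy.optimize import least_squares
from h import *
s,c,w=pickle.load(open("w2.pkl","rb"))
a,b=onz(w,180,172.3,.008),onz(w,205.5,161.8,.008);e=onz(w,177.2,172.2,.008);print(a,b,e,"stripe dir->out",np.arctan2(*(a-b)[1::-1])-np.pi)
T=[onz(w,*p,.170) for p in((247,284),(127,102),(363,101))];print(np.round(T,4))
def rz(a):c,s_=np.cos(a),np.sin(a);return np.array([[c,-s_],[s_,c]])
def res(p,):
    L=[]
    for k,t in zip((0,-2*np.pi/3,2*np.pi/3),T):L.append(p[:2]+rz(p[2]+k)@[-.117*p[3],0]-t[:2])
    return np.concatenate(L)
q=least_squares(res,[.586,.158,1.459,1]);print(q.x.round(4),res(q.x).round(4))
o=q.x[:2];print("mark psi",np.arctan2(*(e[:2]-o)[::-1])+np.pi, np.arctan2(*(a[:2]-o)[::-1])+np.pi,np.linalg.norm(e[:2]-o))
E
python3 fit2.py
```

```text
[0.48671571 0.12923747 0.008     ] [0.52478946 0.13925116 0.008     ] [0.48284348 0.12989928 0.008     ] stripe dir->out -6.02600182395376
[[0.5712 0.0388 0.17  ]
 [0.4935 0.2265 0.17  ]
 [0.6935 0.2008 0.17  ]]
[0.5861 0.1554 1.4434 0.9997] [-0.      0.0006 -0.0005 -0.0003  0.0005 -0.0003]
mark psi 0.24171130764658733 0.25698468602613467 0.10635028532651543
```

Call:
move_arm:
  increments:
    - {"travel":[-0.6,4,-0.5],"turn":0,"fingers":0}
    - {"travel":[-0.6,8,-0.5],"turn":0,"fingers":0}
    - {"travel":[-0.6,11,-0.5],"turn":0,"fingers":0}
    - {"travel":[-0.6,11,-0.5],"turn":0,"fingers":0}

```text
t: 3.2
tcp_pos: [0.5842, 0.1573, 0.2107]
orientation: [0.468, -0.53, 0.532, -0.466]
ft_force: [-0.3, -0.6, 1.5]
opening: 0.0852
```

```bash
python3 -c "
from h import *;snap('w3')"
```

```text
t 3.2 tcp [0.5842 0.1573 0.2107] yaw -1.6989 down [-0.    -0.004 -1.   ] F [-0.3 -0.6  1.5] q [-0.47  0.8   0.32  1.4  -0.27  0.98 -0.21] open 0.0852
```

View pics/w3.png

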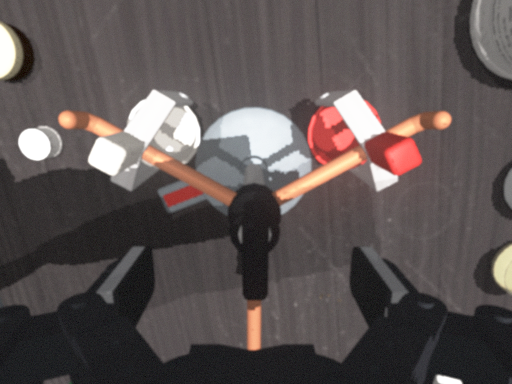

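Call:
move_arm:
  increments:
    - {"travel":[0.2,1.2,0.15],"turn":0,"fingers":0}
    - {"travel":[0.2,2.1,0.15],"turn":0,"fingers":0}
    - {"travel":[0.2,2.1,0.15],"turn":0,"fingers":0.5}
    - {"travel":[0.2,2.1,0.15],"turn":0,"fingers":1}
    - {"travel":[0.2,2.1,0.15],"turn":0,"fingers":1}
    - {"travel":[0.2,2.1,0.15],"turn":0,"fingers":1}
    - {"travel":[0.2,2.1,0.15],"turn":0,"fingers":1}
    - {"travel":[0.2,2.1,0.15],"turn":0,"fingers":1}
  squeeze: 50

```text
t: 4.25
tcp_pos: [0.5853, 0.155, 0.1916]
orientation: [0.468, -0.53, 0.532, -0.466]
ft_force: [-9.3, -0.7, 9.0]
opening: 0.0115
```

```bash
python3 -c "
from h import *;snap('w4')"
```

```text
t 4.25 tcp [0.5853 0.155  0.1916] yaw -1.6991 down [-0.    -0.003 -1.   ] F [-9.3 -0.7  9. ] q [-0.46  0.82  0.32  1.42 -0.28  0.94 -0.2 ] open 0.0115
```

View pics/w4.png

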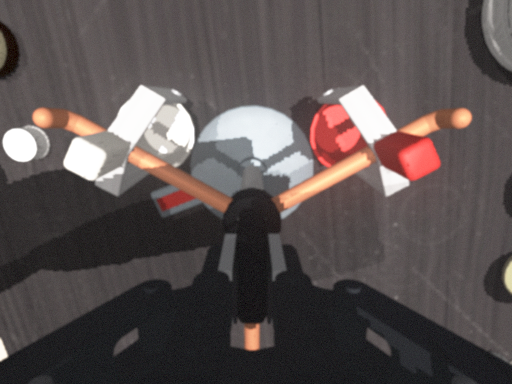

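Call:
move_arm:
  increments:
    - {"travel":[0,0,0],"turn":0.12,"fingers":1}
    - {"travel":[0,0,0],"turn":0.26,"fingers":1}
    - {"travel":[0,0,0],"turn":0.4,"fingers":1}
    - {"travel":[0,0,0],"turn":0.54,"fingers":1}
    - {"travel":[0,0,0],"turn":0.68,"fingers":1}
    - {"travel":[0,0,0],"turn":0.82,"fingers":1}
    - {"travel":[0,0,0],"turn":0.95,"fingers":1}
    - {"travel":[0,0,0],"turn":1.05,"fingers":1}

```text
t: 5.3
tcp_pos: [0.5841, 0.1559, 0.1916]
orientation: [0.138, -0.693, 0.694, -0.136]
ft_force: [-10.5, 3.1, 5.9]
opening: 0.0116
```

```bash
python3 -c "
from h import *;snap('w5')"
```

```text
t 5.3 tcp [0.5841 0.1559 0.1916] yaw -2.752 down [-0.003 -0.002 -1.   ] F [-10.5   3.1   5.9] q [-0.59  0.88  0.62  1.43 -0.55  1.01 -1.03] open 0.0116
```

View pics/w5.png

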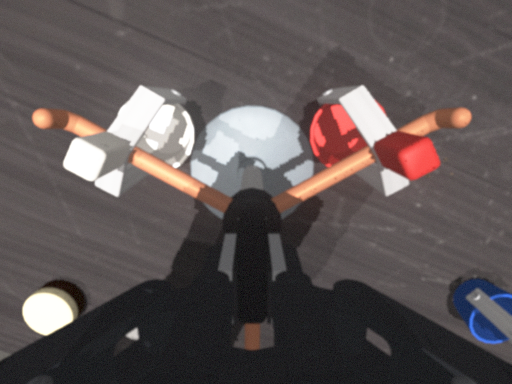

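Call:
move_arm:
  increments:
    - {"travel":[0.1,0,0],"turn":0.08,"fingers":1}
    - {"travel":[0.1,0,0],"turn":0.135,"fingers":1}
    - {"travel":[0.1,0,0],"turn":0.135,"fingers":1}
    - {"travel":[0.1,0,0],"turn":0.135,"fingers":1}

```text
t: 5.85
tcp_pos: [0.584, 0.1561, 0.1916]
orientation: [0.088, -0.701, 0.702, -0.088]
ft_force: [8.5, 3.0, -4.3]
opening: 0.011
```

```bash
python3 - <<'E'
from h import *
from cell import camera
snap('w6')
for n in("scene","side"):
    c=camera(n);cv2.imwrite(f"pics/{n}1.png",c["pixels"][...,::-1])
crop(cv2.imread("pics/scene1.png"),150,120,230,210,7,"pics/A1.png")
E
```

```text
t 5.85 tcp [0.584  0.1561 0.1916] yaw -2.8917 down [-0.001 -0.001 -1.   ] F [ 8.5  3.  -4.3] q [-0.6   0.89  0.65  1.43 -0.59  1.02 -1.14] open 0.011
```

View pics/A1.png

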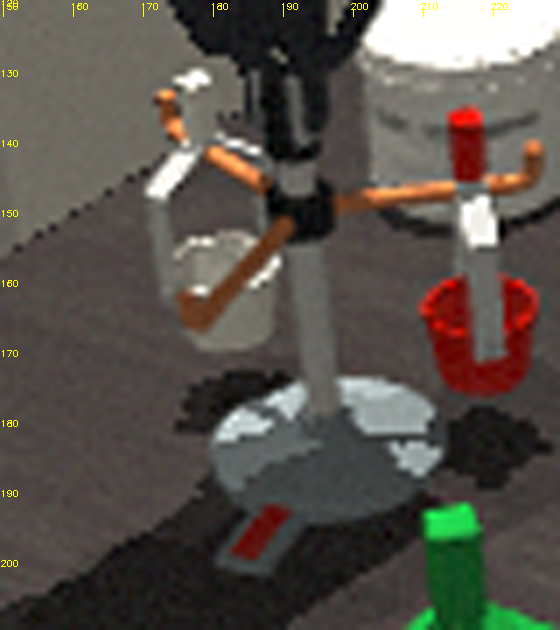

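View pics/side1.png

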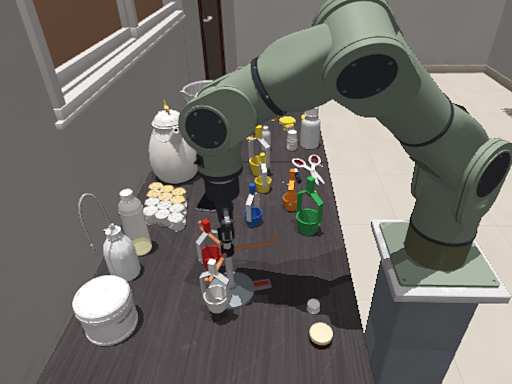

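Call:
move_arm:
  increments:
    - {"travel":[0,0,0],"turn":0,"fingers":0.5}
    - {"travel":[0,0,0],"turn":0,"fingers":0.2}
    - {"travel":[0,0,0],"turn":0,"fingers":0}
    - {"travel":[0,-2,0],"turn":0,"fingers":0}
    - {"travel":[0,-7,0],"turn":0,"fingers":0}
    - {"travel":[0,-12.5,0],"turn":0,"fingers":0}
    - {"travel":[0,-13,0],"turn":0,"fingers":0}
    - {"travel":[0,-13,0],"turn":0,"fingers":0}

```text
t: 7.0
tcp_pos: [0.584, 0.1563, 0.3214]
orientation: [0.089, -0.701, 0.702, -0.088]
ft_force: [-0.1, -0.2, -0.8]
opening: 0.0852
```

```bash
python3 -c "
from h import *;snap('w7');crop(cv2.imread('pics/w7.png'),100,70,400,290,2.6,'pics/w7a.png')"
```

```text
t 7.0 tcp [0.584  0.1563 0.3214] yaw -2.8917 down [-0.001 -0.001 -1.   ] F [-0.1 -0.2 -0.8] q [-0.61  0.77  0.73  1.21 -0.49  1.34 -1.24] open 0.0852
```

View pics/w7a.png

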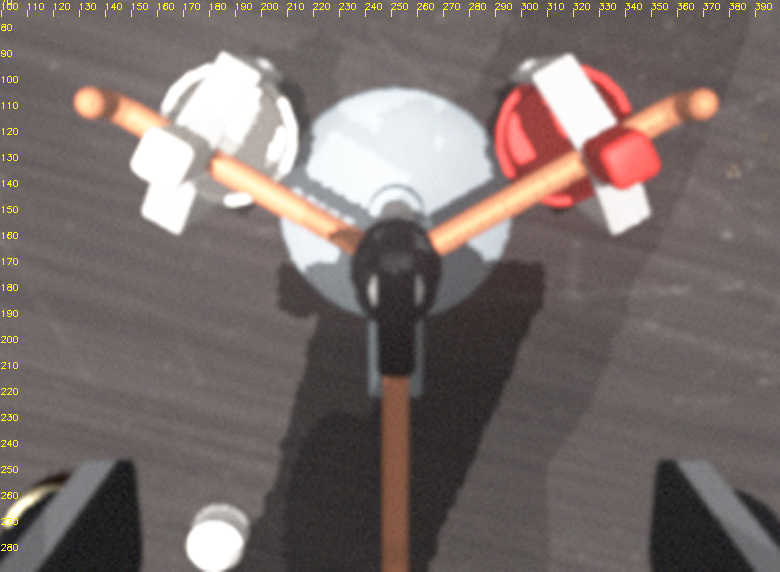

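```bash
python3 - <<'E'
import pickle
from h import *
s,c,w=pickle.load(open("w7.pkl","rb"))
Wt,Rd=onz(w,134.5,109.5,.17),onz(w,370,109.5,.17);m=Rd-Wt
print(Wt,Rd,np.linalg.norm(m),"branch dir psi",np.arctan2(m[1],m[0])+np.pi/2)
o=(Wt+Rd)/2;psi=np.arctan2(m[1],m[0])+np.pi/2;print("axis",o[:2]-np.array([np.cos(psi),np.sin(psi)])*.0585)
L,Rr=onz(w,242.3,219.5,.008),onz(w,261.3,219.5,.008);print("tongue mid",(L+Rr)/2, "psi mark",np.arctan2(*((L+Rr)/2-[.586,.1555,0])[1::-1])+np.pi,np.linalg.norm(((L+Rr)/2-[.586,.1555,0])[:2]))
E
```

```text
[0.61784929 0.26721506 0.17      ] [0.66779619 0.07100499 0.17      ] 0.20246748998270672 branch dir psi 0.24926417068074325
axis [0.58613073 0.1546786 ]
tongue mid [0.48628663 0.12968605 0.008     ] psi mark 0.2533201117400776 0.10300056673198872
```

Call:
move_arm:
  increments:
    - {"travel":[2,0,5],"turn":0,"fingers":0}
    - {"travel":[4.5,0,11],"turn":0,"fingers":0}
    - {"travel":[7,0,17],"turn":0,"fingers":0}
    - {"travel":[9.5,0,23],"turn":0,"fingers":0}
    - {"travel":[12,0,29],"turn":0,"fingers":0}
    - {"travel":[14.5,0,35],"turn":-0.02,"fingers":0}
    - {"travel":[17,0,41],"turn":-0.04,"fingers":0}
    - {"travel":[18.8,0,45.7],"turn":-0.05,"fingers":0}

```text
t: 8.05
tcp_pos: [0.5144, -0.3317, 0.3202]
orientation: [-0.107, 0.699, -0.699, 0.105]
ft_force: [1.8, 0.7, 1.2]
opening: 0.0851
```

Call:
move_arm:
  increments:
    - {"travel":[0,0,0],"turn":0,"fingers":0}
    - {"travel":[0,0,0],"turn":0,"fingers":0}

```text
t: 8.3
tcp_pos: [0.5143, -0.3313, 0.3191]
orientation: [-0.107, 0.7, -0.698, 0.104]
ft_force: [0.2, 0.7, 0.2]
opening: 0.0854
```

```bash
python3 -c "
from h import *;snap('w8')"
```

```text
t 8.3 tcp [ 0.5143 -0.3313  0.3191] yaw -2.8412 down [-0.005  0.002 -1.   ] F [0.2 0.7 0.2] q [ 0.27  0.76  0.62  1.18 -0.43  1.33 -0.42] open 0.0854
```

View pics/w8.png

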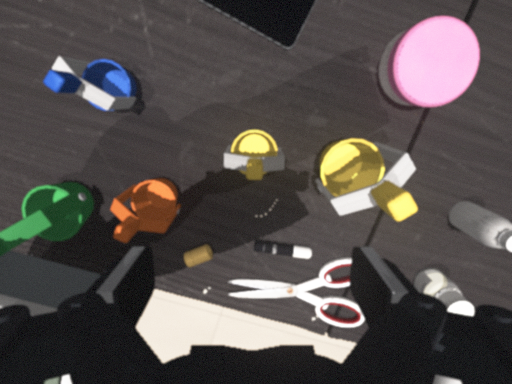

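```bash
python3 -c "
from h import *;crop(cv2.imread('pics/w8.png'),210,120,420,225,3.7,'pics/w8a.png')"
```

```text
(no output)
```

View pics/w8a.png

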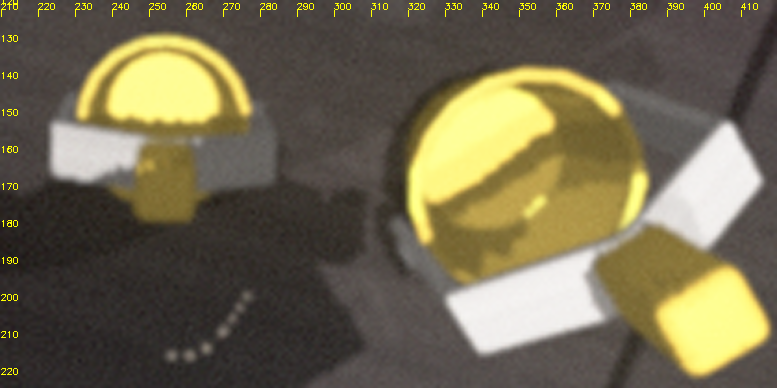

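```bash
python3 - <<'E'
import pickle
from h import *
s,c,w=pickle.load(open("w8.pkl","rb"))
e=[onz(w,u,179.3,.152) for u in(244,261)];print("post edge",e, "width",np.linalg.norm(e[0]-e[1]),"dir",np.arctan2(*(e[1]-e[0])[1::-1]))
l,r_=onz(w,222.5,160,.097),onz(w,279.5,162.3,.097);print("strap dir(y)",np.arctan2(*(r_-l)[1::-1]),(l+r_)/2,np.linalg.norm(l-r_))
def drw(x,y,yaw,img,col):
    R=Rt.from_euler('z',yaw).as_matrix()
    for P in([[-.008,-.008,.152],[.008,-.008,.152],[.008,.008,.152],[-.008,.008,.152]],[[.03*np.cos(t),.03*np.sin(t),.042] for t in np.linspace(0,6.28,40)],[[-.008,-.032,.097],[.008,-.032,.097],[.008,0,.119],[.008,.032,.097],[-.008,.032,.097],[-.008,0,.119]]):
        uv=proj(w,np.array(P)@R.T+[x,y,0]);cv2.polylines(img,[np.round(((uv+.5-[210,120])*3.7)).astype(np.int32)],True,col,1)
img=cv2.resize(cv2.imread("pics/w8.png")[120:225,210:420],None,fx=3.7,fy=3.7,interpolation=cv2.INTER_CUBIC)
drw(.5154,-.333,.296,img,(0,0,255))
drw(.516,-.333,.27,img,(0,255,0))
cv2.imwrite("pics/w8b.png",img)
# big cup near finger side
for p,z in(((332,200),.13),((316,185),.06),((320,165),.055),((340,214),.13)):print(p,onz(w,*p,z))
E
```

```text
post edge [array([ 0.50683126, -0.32697967,  0.152     ]), array([ 0.51166445, -0.34256882,  0.152     ])] width 0.01632119902742648 dir -1.2701584398236787
strap dir(y) -1.311194976626247 [ 0.51573757 -0.33095793  0.097     ] 0.06352872536995437
(332, 200) [ 0.50744704 -0.42238401  0.13      ]
(316, 185) [ 0.50422487 -0.41939193  0.06      ]
(320, 165) [ 0.52892347 -0.41654596  0.055     ]
(340, 214) [ 0.49542646 -0.43605735  0.13      ]
```

View pics/w8b.png

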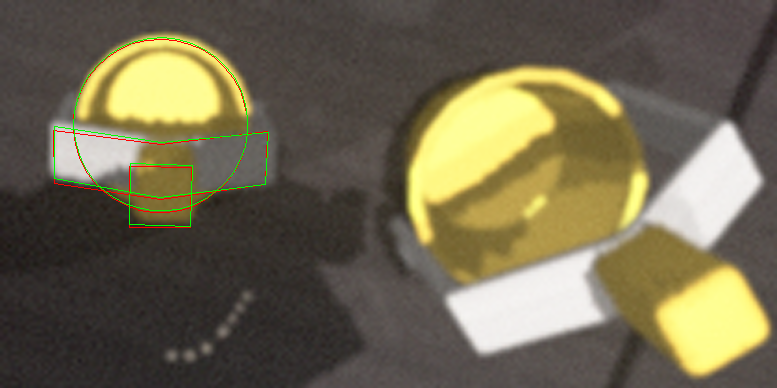

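Call:
move_arm:
  increments:
    - {"travel":[-0.2,4,0.3],"turn":0.03,"fingers":0}
    - {"travel":[-0.2,8,0.3],"turn":0.03,"fingers":0}
    - {"travel":[-0.2,11,0.3],"turn":0.03,"fingers":0}
    - {"travel":[-0.2,12,0.3],"turn":0.03,"fingers":0}
    - {"travel":[-0.2,12,0.3],"turn":0.03,"fingers":0}

```text
t: 8.98
tcp_pos: [0.5174, -0.3322, 0.1998]
orientation: [-0.097, 0.701, -0.7, 0.095]
ft_force: [-0.2, 0.5, 0.9]
opening: 0.0854
```

```bash
python3 -c "
from h import *;snap('w9')"
```

```text
t 8.97 tcp [ 0.5174 -0.3322  0.1998] yaw -2.8691 down [-0.004  0.001 -1.   ] F [-0.2  0.5  0.9] q [ 0.27  0.88  0.58  1.38 -0.5   1.04 -0.36] open 0.0854
```

View pics/w9.png

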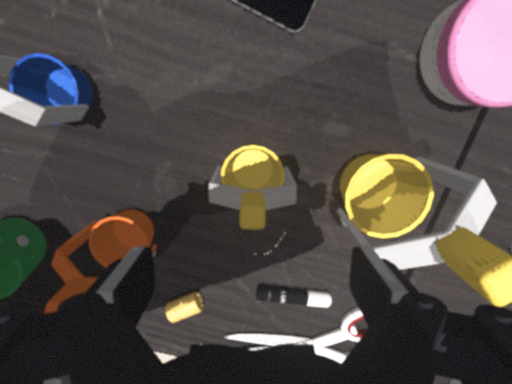

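```bash
python3 - <<'E'
import pickle
from h import *
s,d=pickle.load(open("c0.pkl","rb"));A,B=d["scene"],d["side"]
print("orange top",tri([A,B],[(262.5,212),(292,171)]).round(3),"big top",tri([A,B],[(361.5,200),(258,126)]).round(3))
s,c,w=pickle.load(open("w9.pkl","rb"))
for uv in((253,229),(240.5,229),(265,229),(252.5,196)):print(uv,onz(w,*uv,.152 if uv[1]>200 else .119).round(4))
print(proj(w,[[.5065,-.3365,.152],[.527,-.331,.152]]))
E
```

```text
orange top [ 0.414 -0.224  0.147] big top [ 0.533 -0.454  0.201]
(253, 229) [ 0.5103 -0.3366  0.152 ]
(240.5, 229) [ 0.5082 -0.3292  0.152 ]
(265, 229) [ 0.5123 -0.3437  0.152 ]
(252.5, 196) [ 0.5211 -0.3332  0.119 ]
[[251.24725728 234.42065746]
 [251.57717344 201.70434915]]
```

Call:
move_arm:
  increments:
    - {"travel":[0,3,0.2],"turn":0,"fingers":0.2}
    - {"travel":[0,6,0.2],"turn":0,"fingers":0.3}
    - {"travel":[0,7.8,0.2],"turn":0,"fingers":0.4}
    - {"travel":[0,7.8,0.2],"turn":0,"fingers":0.6}
    - {"travel":[0,7.8,0.2],"turn":0,"fingers":1}
    - {"travel":[0,7.8,0.2],"turn":0,"fingers":1}
    - {"travel":[0,7.8,0.2],"turn":0,"fingers":1}
    - {"travel":[0,7.8,0.2],"turn":0,"fingers":1}
  squeeze: 40

```text
t: 10.02
tcp_pos: [0.5182, -0.3347, 0.1235]
orientation: [-0.097, 0.701, -0.7, 0.095]
ft_force: [-1.0, 1.5, 7.8]
opening: 0.015
```

```bash
python3 -c "
from h import *;snap('w10')"
```

```text
t 10.03 tcp [ 0.5182 -0.3347  0.1235] yaw -2.8692 down [-0.002  0.    -1.   ] F [-1.   1.5  7.8] q [ 0.29  0.97  0.52  1.45 -0.56  0.88 -0.31] open 0.015
```

View pics/w10.png

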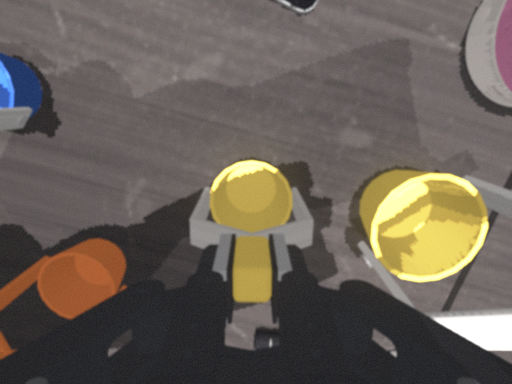

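Call:
move_arm:
  increments:
    - {"travel":[0,-2,0],"turn":0,"fingers":1}
    - {"travel":[0,-6,0],"turn":0,"fingers":1}
    - {"travel":[0,-11,0],"turn":0,"fingers":1}
    - {"travel":[0,-16,0],"turn":0,"fingers":1}
    - {"travel":[0,-21,0],"turn":0,"fingers":1}
    - {"travel":[0,-24,0],"turn":0,"fingers":1}
    - {"travel":[0,-24,0],"turn":0,"fingers":1}

```text
t: 10.95
tcp_pos: [0.5187, -0.3352, 0.3658]
orientation: [0.096, -0.7, 0.701, -0.096]
ft_force: [0.1, -0.8, -1.6]
opening: 0.0151
```

```bash
python3 -c "
from h import *;snap('w11')
import pickle;s,d=pickle.load(open('c0.pkl','rb'));print('green top',tri([d['scene'],d['side']],[(214.5,194),(311,180)]))"
```

```text
t 10.95 tcp [ 0.5187 -0.3352  0.3658] yaw -2.8693 down [ 0.001 -0.002 -1.   ] F [ 0.1 -0.8 -1.6] q [ 0.28  0.75  0.64  1.04 -0.42  1.47 -0.47] open 0.0151
green top [ 0.36411731 -0.10186379  0.19249747]
```

View pics/w11.png

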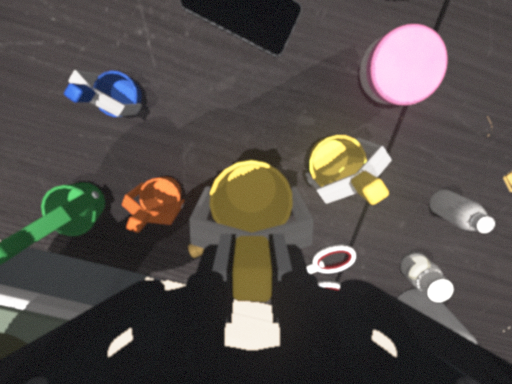

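The cup is lifted and held straight. Transporting it to a point outside the branch tip.

Call:
move_arm:
  increments:
    - {"travel":[0,0,-3],"turn":0,"fingers":1}
    - {"travel":[-0.5,0,-8],"turn":0,"fingers":1}
    - {"travel":[-1,0,-14],"turn":0,"fingers":1}
    - {"travel":[-1.5,0,-20],"turn":0,"fingers":1}
    - {"travel":[-2,0,-26],"turn":0,"fingers":1}
    - {"travel":[-2.5,0,-32],"turn":0.01,"fingers":1}
    - {"travel":[-3,0,-38],"turn":0.02,"fingers":1}
    - {"travel":[-3.5,0,-42.5],"turn":0.02,"fingers":1}

```text
t: 12.0
tcp_pos: [0.4368, 0.0864, 0.3634]
orientation: [0.09, -0.701, 0.702, -0.089]
ft_force: [1.4, -0.5, -0.6]
opening: 0.0153
```

Call:
move_arm:
  increments:
    - {"travel":[0,0,0],"turn":0,"fingers":1}
    - {"travel":[0,0,0],"turn":0,"fingers":1}

```text
t: 12.25
tcp_pos: [0.4366, 0.086, 0.3631]
orientation: [0.09, -0.701, 0.702, -0.089]
ft_force: [0.5, -1.0, 0.1]
opening: 0.0156
```

```bash
cat >> h.py <<'E'
AX=np.array([.586,.155]);PSI=.25
def goto(rad,tang,z,yaw=PSI-np.pi):
    s,Rm,p=pose();u=-np.array([np.cos(PSI),np.sin(PSI)]);v=np.array([np.sin(PSI),-np.cos(PSI)])
    X=np.r_[AX+rad*u+tang*v,z];y=np.arctan2(Rm[1,0],Rm[0,0]);e=p[:2]-AX
    print("t",round(float(s["t"]),2),"now rad %.4f tang %.4f z %.4f yaw %.4f"%(e@u,e@v,p[2],y),"F",np.round(s["ft_force"],1),"travel cm",((Rm.T@(X-p))*100).round(2),"turn",round(float(-(yaw-y)),4),"down",Rm[:,1].round(3))
E
python3 -c "
from h import *;goto(.15,0,.190)"
```

```text
t 12.25 now rad 0.1619 tang 0.0298 z 0.3631 yaw -2.8877 F [ 0.5 -1.   0.1] travel cm [-1.24 17.3  -2.99] turn 0.0038 down [-0.002 -0.001 -1.   ]
```

Call:
move_arm:
  increments:
    - {"travel":[0.3,0,-1.5],"turn":0,"fingers":1}
    - {"travel":[0.3,2,-3],"turn":0,"fingers":1}
    - {"travel":[0.3,6,-3],"turn":0,"fingers":1}
    - {"travel":[0.3,10,-3],"turn":0,"fingers":1}
    - {"travel":[0.3,14,-3],"turn":0,"fingers":1}
    - {"travel":[0.3,17,-3],"turn":0,"fingers":1}
    - {"travel":[0.3,17.2,-3],"turn":0,"fingers":1}
    - {"travel":[0.3,17.2,-3],"turn":0,"fingers":1}

```text
t: 13.25
tcp_pos: [0.4261, 0.1135, 0.1919]
orientation: [0.09, -0.701, 0.702, -0.089]
ft_force: [-0.3, 0.8, -0.9]
opening: 0.0151
```

```bash
python3 - <<'E'
from h import *
goto(.085,0,.1905)
from cell import camera
snap('w12')
for n in("scene","side"):
    c=camera(n);cv2.imwrite(f"pics/{n}2.png",c["pixels"][...,::-1])
a=cv2.resize(cv2.imread("pics/scene2.png")[115:215,130:240],None,fx=3.6,fy=3.6,interpolation=cv2.INTER_CUBIC)
b=cv2.resize(cv2.imread("pics/side2.png")[200:310,190:300],None,fx=3.27,fy=3.27,interpolation=cv2.INTER_CUBIC)
h=min(a.shape[0],b.shape[0]);cv2.imwrite("pics/ab2.png",np.hstack([a[:h],b[:h]]))
E
```

```text
t 13.25 now rad 0.1651 tang 0.0006 z 0.1919 yaw -2.8889 F [-0.3  0.8 -0.9] travel cm [-8.02  0.12 -0.04] turn 0.0027 down [-0.002 -0.001 -1.   ]
t 13.25 tcp [0.4261 0.1135 0.1919] yaw -2.8889 down [-0.002 -0.001 -1.   ] F [-0.3  0.8 -0.9] q [-0.66  0.66  0.58  2.01 -0.59  0.64 -1.01] open 0.0151
```

View pics/ab2.png

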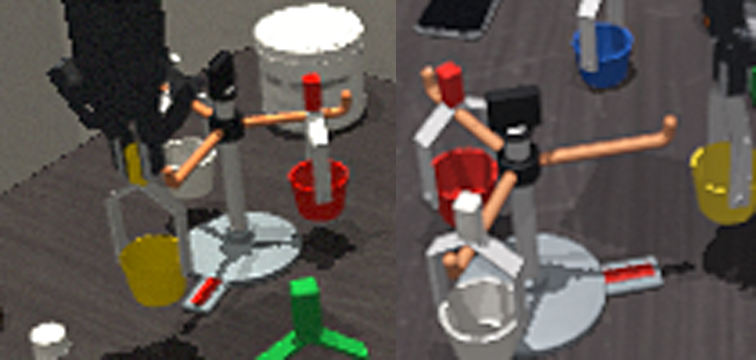

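View pics/w12.png

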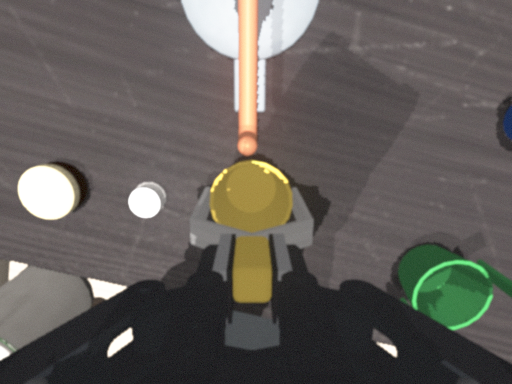

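```bash
python3 - <<'E'
import pickle
from h import *
s,c,w=pickle.load(open("w12.pkl","rb"))
u=-np.array([np.cos(PSI),np.sin(PSI)]);v=np.array([np.sin(PSI),-np.cos(PSI)])
for n,p,z in(("tip",(247.3,145),.172),("branch",(249,60),.155),("branch2",(248.3,20),.155),("tongueL",(235.5,110),.008),("tongueR",(265.5,110),.008)):
    e=onz(w,*p,z)[:2]-AX;print(n,"rad %.4f tang %.4f"%(e@u,e@v))
crop(cv2.imread('pics/w12.png'),180,0,320,160,4.5,'pics/w12a.png')
E
```

```text
tip rad 0.1177 tang 0.0001
branch rad 0.0772 tang 0.0008
branch2 rad 0.0590 tang 0.0004
tongueL rad 0.1066 tang -0.0134
tongueR rad 0.1066 tang 0.0153
```

View pics/w12a.png

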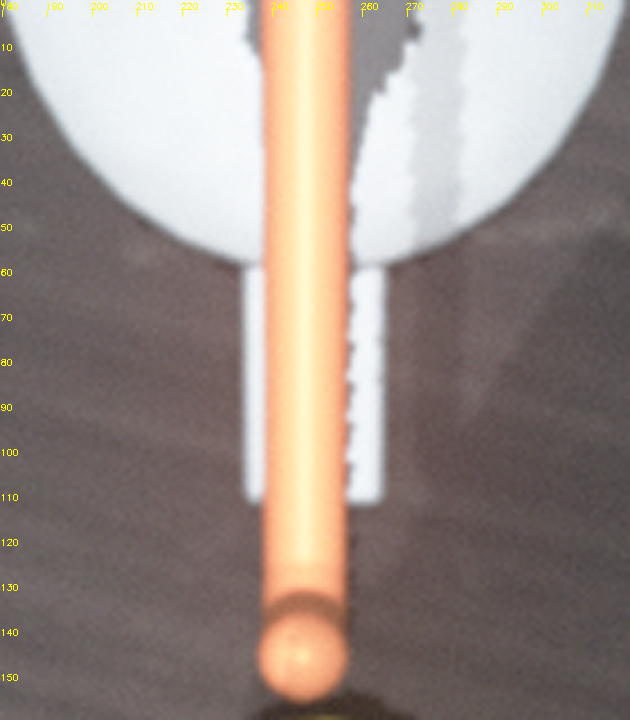

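Call:
move_arm:
  increments:
    - {"travel":[-1.5,0,0],"turn":0,"fingers":1}
    - {"travel":[-3.5,0,0],"turn":0,"fingers":1}
    - {"travel":[-5.5,0,0],"turn":0,"fingers":1}
    - {"travel":[-7.2,0,0],"turn":0,"fingers":1}
    - {"travel":[-8,0,0],"turn":0,"fingers":1}
    - {"travel":[-8,0,0],"turn":0,"fingers":1}

```text
t: 14.15
tcp_pos: [0.5035, 0.1342, 0.1921]
orientation: [0.09, -0.701, 0.702, -0.089]
ft_force: [-0.2, -0.3, -0.1]
opening: 0.0155
```

```bash
cat > look.py <<'E'
import sys
from h import *
from cell import camera
n=sys.argv[1];goto(.085,0,.1645)
snap('w'+n)
for k in("scene","side"):
    c=camera(k);cv2.imwrite(f"pics/{k}{n}.png",c["pixels"][...,::-1])
a=cv2.resize(cv2.imread(f"pics/scene{n}.png")[115:215,130:240],None,fx=3.6,fy=3.6,interpolation=cv2.INTER_CUBIC)
b=cv2.resize(cv2.imread(f"pics/side{n}.png")[200:310,190:300],None,fx=3.27,fy=3.27,interpolation=cv2.INTER_CUBIC)
h=min(a.shape[0],b.shape[0]);cv2.imwrite(f"pics/ab{n}.png",np.hstack([a[:h],b[:h]]))
E
python3 look.py 13
```

```text
t 14.15 now rad 0.0851 tang -0.0002 z 0.1921 yaw -2.8877 F [-0.2 -0.3 -0.1] travel cm [-0.01  2.76  0.02] turn 0.0039 down [-0.001 -0.001 -1.   ]
t 14.15 tcp [0.5035 0.1342 0.1921] yaw -2.8877 down [-0.001 -0.001 -1.   ] F [-0.2 -0.3 -0.1] q [-0.63  0.76  0.6   1.74 -0.56  0.82 -1.08] open 0.0155
```

View pics/ab13.png

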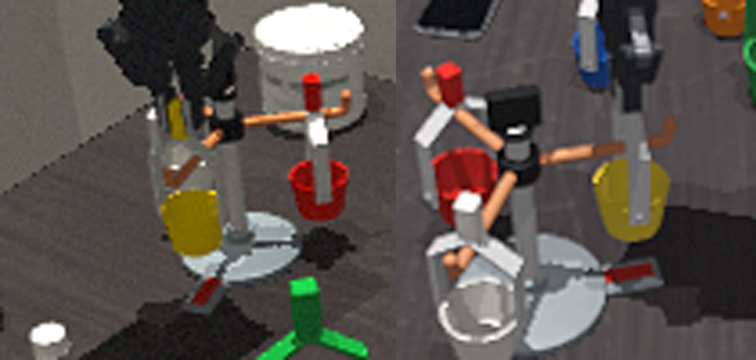

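View pics/w13.png

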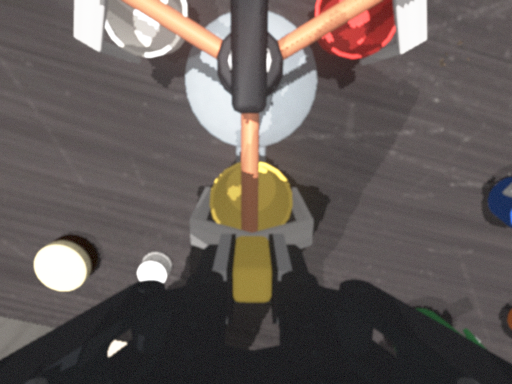

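Call:
move_arm:
  increments:
    - {"travel":[0,1,0],"turn":0,"fingers":1}
    - {"travel":[0,2,0],"turn":0,"fingers":1}
    - {"travel":[0,2.5,0],"turn":0,"fingers":1}
    - {"travel":[0,2.7,0],"turn":0,"fingers":1}
    - {"travel":[0,2.7,0],"turn":0,"fingers":1}

```text
t: 14.92
tcp_pos: [0.503, 0.1342, 0.1651]
orientation: [-0.09, 0.701, -0.701, 0.089]
ft_force: [-1.1, 0.3, 0.0]
opening: 0.0151
```

```bash
python3 look.py 14
```

```text
t 14.93 now rad 0.0856 tang -0.0004 z 0.1651 yaw -2.8879 F [-1.1  0.3  0. ] travel cm [-0.06  0.06  0.04] turn 0.0037 down [-0.001 -0.    -1.   ]
t 14.93 tcp [0.503  0.1342 0.1651] yaw -2.8879 down [-0.001 -0.    -1.   ] F [-1.1  0.3  0. ] q [-0.61  0.79  0.57  1.78 -0.6   0.75 -1.05] open 0.0151
```

View pics/ab14.png

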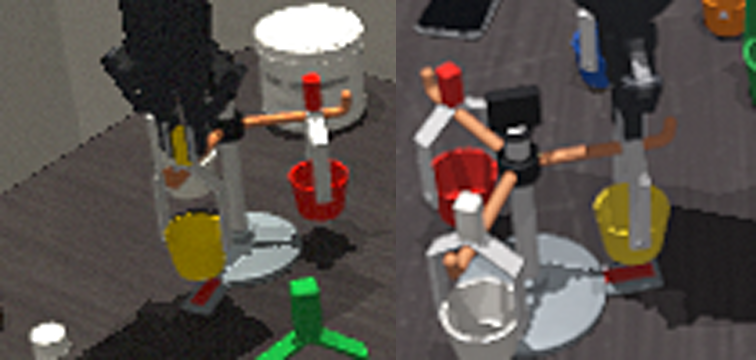

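Call:
move_arm:
  increments:
    - {"travel":[0,0.15,0],"turn":0,"fingers":1}
    - {"travel":[0,0.15,0],"turn":0,"fingers":1}
    - {"travel":[0,0.15,0],"turn":0,"fingers":1}

```text
t: 15.45
tcp_pos: [0.5034, 0.1342, 0.1642]
orientation: [-0.089, 0.702, -0.701, 0.09]
ft_force: [-2.2, 0.2, 12.9]
opening: 0.015
```

```bash
python3 -c "
from h import *;goto(.085,0,.1625)"
```

```text
t 15.45 now rad 0.0851 tang -0.0003 z 0.1642 yaw -2.8879 F [-2.2  0.2 12.9] travel cm [-0.01  0.17  0.03] turn 0.0037 down [ 0.  0. -1.]
```

The cup is resting on the branch: 12.9 N upward at z = 0.1642. Easing off slightly, then opening gently.

Call:
move_arm:
  increments:
    - {"travel":[0,-0.05,0],"turn":0,"fingers":1}
    - {"travel":[0,-0.05,0],"turn":0,"fingers":0.75}
    - {"travel":[0,-0.05,0],"turn":0,"fingers":0.65}
    - {"travel":[0,-0.05,0],"turn":0,"fingers":0.55}
    - {"travel":[0,-0.05,0],"turn":0,"fingers":0.5}
    - {"travel":[0,-0.05,0],"turn":0,"fingers":0.5}

```text
t: 16.2
tcp_pos: [0.5034, 0.1342, 0.1647]
orientation: [-0.089, 0.702, -0.701, 0.09]
ft_force: [0.1, 0.1, -0.2]
opening: 0.0427
```

```bash
python3 look.py 15
```

```text
t 16.2 now rad 0.0852 tang -0.0003 z 0.1647 yaw -2.8878 F [ 0.1  0.1 -0.2] travel cm [-0.02  0.02  0.03] turn 0.0038 down [ 0.  0. -1.]
t 16.2 tcp [0.5034 0.1342 0.1647] yaw -2.8878 down [ 0.  0. -1.] F [ 0.1  0.1 -0.2] q [-0.61  0.79  0.56  1.78 -0.6   0.75 -1.05] open 0.0427
```

View pics/ab15.png

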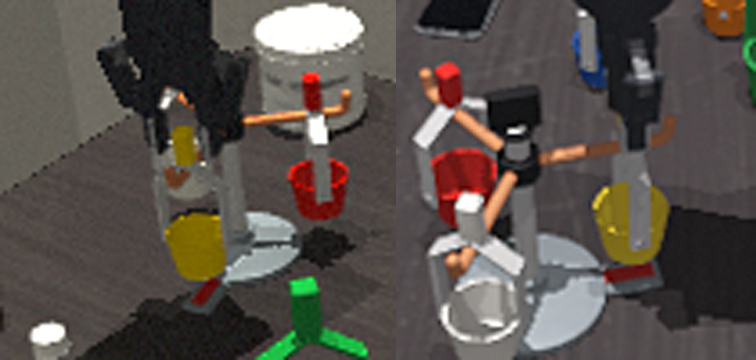

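View pics/w15.png

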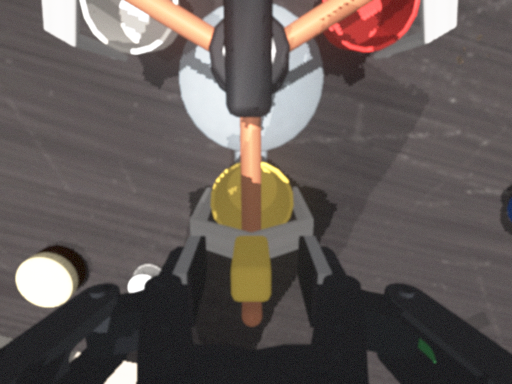

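Released, and the cup hangs on the branch. Retreating straight up.

Call:
move_arm:
  increments:
    - {"travel":[0,-1,0],"turn":0,"fingers":0.5}
    - {"travel":[0,-3,0],"turn":0,"fingers":0.5}
    - {"travel":[0,-6,0],"turn":0,"fingers":0.5}
    - {"travel":[0,-11,0],"turn":0,"fingers":0.5}
    - {"travel":[0,-15,0],"turn":0,"fingers":0.5}
    - {"travel":[0,-15,0],"turn":0,"fingers":0.5}

```text
t: 17.1
tcp_pos: [0.504, 0.134, 0.3176]
orientation: [-0.088, 0.702, -0.701, 0.091]
ft_force: [-0.0, 0.5, -1.2]
opening: 0.0425
```

Call:
move_arm:
  increments:
    - {"travel":[0,0,0],"turn":0,"fingers":0.5}
    - {"travel":[0,0,0],"turn":0,"fingers":0.5}
    - {"travel":[0,0,0],"turn":0,"fingers":0.5}
    - {"travel":[0,0,0],"turn":0,"fingers":0.5}
    - {"travel":[0,0,0],"turn":0,"fingers":0.5}
    - {"travel":[0,0,0],"turn":0,"fingers":0.5}
    - {"travel":[0,0,0],"turn":0,"fingers":0.5}
    - {"travel":[0,0,0],"turn":0,"fingers":0.5}

```text
t: 18.1
tcp_pos: [0.504, 0.134, 0.3176]
orientation: [-0.088, 0.702, -0.701, 0.091]
ft_force: [0.9, 0.4, -0.1]
opening: 0.0426
```

```bash
python3 look.py 16
```

```text
t 18.1 now rad 0.0846 tang 0.0001 z 0.3176 yaw -2.8880 F [ 0.9  0.4 -0.1] travel cm [ 1.100e-01  1.531e+01 -1.000e-02] turn 0.0036 down [ 0.004  0.001 -1.   ]
t 18.1 tcp [0.504  0.134  0.3176] yaw -2.888 down [ 0.004  0.001 -1.   ] F [ 0.9  0.4 -0.1] q [-0.69  0.62  0.71  1.54 -0.43  1.14 -1.2 ] open 0.0426
```

View pics/ab16.png

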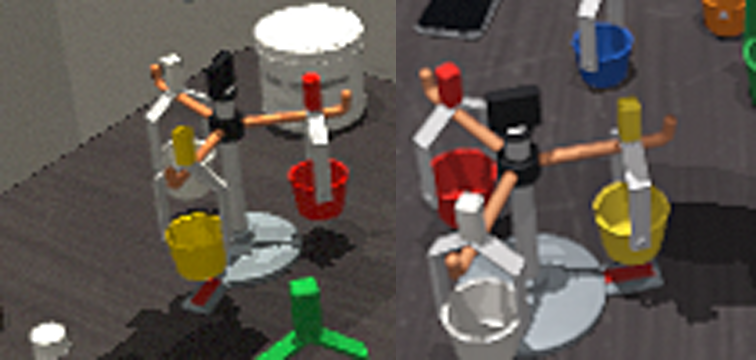

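View pics/w16.png

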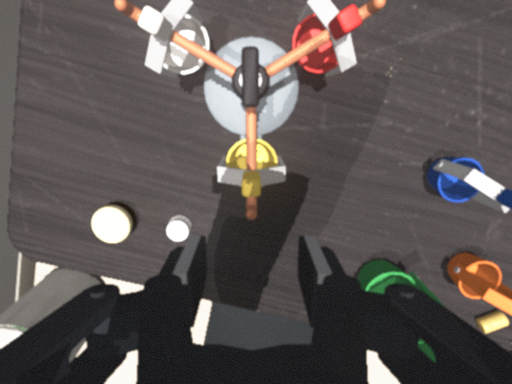

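View pics/scene16.png

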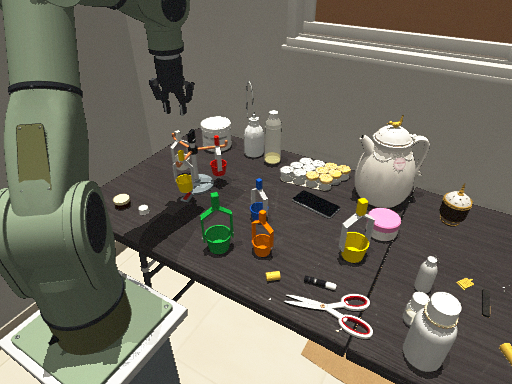

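```bash
python3 - <<'E'
import pickle
from h import *
from cell import r
s,c,w=pickle.load(open("w16.pkl","rb"));u=-np.array([np.cos(PSI),np.sin(PSI)]);v=np.array([np.sin(PSI),-np.cos(PSI)])
for n,p in(("tip",(251.5,213)),("branch",(251.3,130))):
    e=onz(w,*p,.17 if n=="tip" else .155)[:2]-AX;print(n,"rad %.4f tang %.4f"%(e@u,e@v))
print(r.hand_in())
E
```

```text
tip rad 0.1164 tang 0.0015
branch rad 0.0420 tang 0.0011
the job is handed in; nothing more can be done
None
```

I turned the carousel about 1.19 rad clockwise by its bar until the free branch pointed over the red mark. I then picked up the small yellow cup by its post, threaded its strap over the branch tip, set it down on the branch and let go. The job was handed in at about 18 s of the 56 s allowed.

- **Branch:** right after the turn it was within about 0.01 rad of the mark. In the last picture its tip was 1.5 mm to the side of the mark line, about 0.01 rad, which is within the camera calibration.
- **Cup:** about a second after I backed away, both fixed cameras and the wrist camera showed the cup hanging upright under its ridge. I did not compare two pictures to check for swing.
- **Robot:** the gripper was about 15 cm above the release height with no contact force. The highest wrist force I read was about 13 N, when the cup was set on the branch.
- **Blue cup:** it stands where it was in the first pictures.

No check failed. One move call was refused for a missing "fingers" value, with no motion.

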